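Open the last of a shoe-fitting stand

ROBOT

A 7-joint arm with a two-finger parallel gripper is mounted at the origin on the work surface. World frame = base frame: x ahead of the robot, y to its left, z up, the work surface at z = 0. Lengths are in m, angles in rad, forces in N, time in s.
With the tool pointing down it reaches from about 0.425 to 0.875 m from the base axis. Payload 4.7 kg.
Tool frame: the origin (TCP) lies at the very end of the fingers, on their centre line; the grasp point (between the pads) lies 19 mm behind it; z points along the fingers, y is the line along which they close (so a half turn about z gives the same grasp; the last joint's range is limited). The gripper opens to 87 mm and grips with 3 to 60 N. Pads are 19 mm wide; open, the fingers measure 117 mm over their backs; the gripper's body (75 mm by 190 mm) begins 51 mm behind the grasp point.
Start: joints at [1.192, 0.321, -0.07, 1.45, 0.023, 1.371, -0.057], TCP at [0.249, -0.601, 0.223] pointing down, gripper open.
Joint ranges: [-2.86, 2.86], [-0.3, 2.09], [-1.38, 1.24], [0.06, 2.45], [-1.56, 4.7], [0.09, 2.05], [-2.69, 2.69]. Speed limits (rad/s): [2.57, 2.57, 3.14, 3.14, 3.14, 3.14, 3.14].

INTERFACE

Orientations are given as a rotation vector (axis times angle).
In Python, from bench import ctrl gives the robot as it stands.
- The arm moves only by the shell command python3 -m jog 'ROWS' [FORCE]. ROWS is JSON, a list that holds one entry, the list of rows, each a list of 7 numbers: the shift along the tool's x, y, z in mm, then the turn, a rotation vector about the tool's x, y, z in degrees, then the finger opening in mm, from 0 to 87. A call has 1 to 10 rows; each row is the pose to reach, as a shift and turn from the pose commanded when the call began, along the tool's axes at that moment; what a row does not reach only later rows make up. A row lasts 1/10 s, in which the tool goes at most 50 mm and 8.59 degrees, less where a joint would pass 70% of its speed; a pose out of reach is approached as far as the arm can. A call with a gripper value outside its range is refused whole. The fingers move at their own pace and stop on an object; FORCE is the grip in N (left out, the last holds). Time passes only in rows, so rows that repeat a pose let the fingers close. It gives the time, the measured TCP pose, the force, the opening and the grip force at its end, in the units of the state.
- ctrl.get_state(): the state, without advancing time (a new reading comes with each control period).
- ctrl.get_image(name): name is "scene" or "top" or "wrist"; returns a dict with "image" (400x640x3 uint8, red, green, blue), "depth" (400x640 float32, m along the optical axis (not along the pixel's ray), 0 where there is no reading), "fov_y" (degrees; the focal length in pixels is half the picture's height over the tangent of half this angle, whatever the lens; pixels are square), "cx", "cy" (the principal point, pixels), "k1" (the pictures are not rectified: a ray, as slopes to the right and down, at radius r is drawn at 1 + k1 r^2 times it, then the intrinsics apply), "rvec" (rotation vector, rad) and "tvec" (3), from world to camera coordinates, as OpenCV has them. Camera axes: x right, y down, z forward; pixel columns grow to the right and rows downward; lengths in m; the calibration is good to about 2 mm. A picture is of the moment at which its call begins.
- ctrl.close_job(): hands the job in; it is judged then, once.
The state is a dict: "time": time; "joint_positions": joint angles; "qd": joint speeds; "joint_torque": joint torques, N m; "position": TCP position; "tool_rot": TCP orientation; "ft_force": force on the tool from outside, world axes, zero at the start; "torque": the same for the moment, N m; "grip_width": opening from 0.0 (shut) to 1.0 (fully open); "grip_force": force on a finger pad.
Only numpy, scipy, OpenCV 4.12 (cv2) and the standard library are available. Lean on these libraries where they do the work, as an engineer would, in place of code of your own. Each camera call takes 0.05 s, during which the arm holds its last target. There are 200 camera calls.

TASK

On the shoe-fitting stand, pull the yellow heel stop out along its rail until its yellow pointer is level with the white line of the blue size marker, and leave it there. Then flip the red safety catch fully over, away from the lever, and only then pull the black-handled lever towards the robot as far as it goes and keep holding it there with the fingers: you finish while holding the lever, so that I can slip the shoe on. Do not shift the blue marker or disturb the shoes and the shoe-care things round about.

Things in the scene. Friction and masses are not known exactly. Their poses are not given: they have to be found in the camera images.
- stand: shoe-fitting stand, fixed: brown wooden board 160 x 510 x 20 mm carrying all the parts below. Origin: on its underside, midway along it, 100 mm from the edge facing the robot. x points to the side away from the robot, y along the board, z up. Along y: red catch (-215 mm), lever (-145), split wooden toe form (-100 to +30, within 50 mm of the middle line, up to 160 mm high), yellow heel stop on an aluminium rail (+100 to +200)
- heel_stop (a joint): slide of the heel stop in m: 0 fully in, 0.1 fully out; it grows as the stop moves along the stand's +y. A light spring (0.7 to 2 N) draws it in but a 4 N drag brake holds it wherever it is left; moving it out takes about 5 to 6 N
- heel_grip (a point): centre of the top face of the heel stop's yellow upright grip, a block 24 mm (stand's x) x 30 mm (y), its top 130 mm and its foot 56 mm above the table. A curved wooden heel rest (top at 95 mm) stands on its -y side. Pinch the 24 mm width from above, fingers either side along the stand's x, and move it along the stand's +y
- heel_pointer (a point): tip of the heel stop's yellow pointer, a bar 5 mm wide that points to the stand's -x from the foot of the stop, 48 mm above the table. It moves with the stop
- size_mark (a joint): position of the blue size marker in m on the same scale as joint heel_stop: the pointer is level with the marker's white line when both joints are equal. It is stiff (25 N) and is not to be moved
- mark_line (a point): middle of the white line on top of the blue size marker, a block 26 mm (stand's x) x 12 mm (y), top 44 mm above the table, on the white scale strip on the robot's side of the rail. Its axes are parallel to the stand's
- catch (a joint): angle of the red safety catch in rad: 0 closed (its tongue lies across in front of the lever and stops it after about 0.1 rad), 1.2 fully flipped over. It turns about an axle along the stand's x, and its upper end goes towards the stand's -y, away from the lever. It stays where it is left; friction takes about 2 N at the tab
- catch_tab (a point): near the upper end of the catch's red tab, 60 mm from its axle: the tab is 22 mm wide along the stand's x, 8 mm thick, 62 mm long; at 0 it leans 0.6 rad from upright towards the stand's +y (the lever), at 1.2 it leans 0.6 rad towards -y. To flip it, push it with closed fingertips from its +y side towards -y; at 0 this point is 150 mm above the table
- catch_pivot (a point): point on the catch's axle in the plane of the tab, 100 mm above the table (fixed)
- lever (a joint): angle of the lever in rad: 0 at rest (leaning 0.3 rad from upright to the stand's +x, away from the robot), 0.65 pulled right over to its stop (leaning 0.35 rad towards the robot, the stand's -x). A spring returns it: about 5 N at the handle at rest, 10 N at the stop
- lever_grip (a point): middle of the lever's black handle, a level round bar 22 mm in diameter and 80 mm long along the stand's y, on top of a 16 x 20 mm steel arm; 190 mm from the pivot. It stays 228 to 240 mm above the table through the pull, and moves about 120 mm towards the stand's -x
- lever_pivot (a point): point on the lever's hinge axis (along the stand's y) under the handle's middle, 50 mm above the table (fixed)
- tin: black and brass polish tin, 52 mm in diameter, 20 mm high, standing on the stand's board; origin at the centre of its underside. Leave alone
- brush: wooden shoe brush 50 x 160 x 48 mm; origin under its centre. Leave alone
- cream: white jar of shoe cream, 48 mm in diameter, 85 mm high; origin at the centre of its underside. Leave alone
- shoehorn: flat steel shoehorn, 205 mm long along its x, 7 mm thick; origin under the blade's centre. Leave alone
- brown_shoe: brown leather shoe, 280 mm long along its y, 100 mm high; origin under its centre. Leave alone
- sneaker: dark blue low shoe with a white sole, 280 mm long along its y, 85 mm high; origin under its centre. Leave alone

How it is judged:
On the way, in this order (a step that is already met when the one before it is completed fails the run):
1. the heel stop's pointer is level with the blue marker's line, within 6 mm, and still, with the catch still closed and the lever at rest (y of heel_pointer in the frame of mark_line between -0.006 and 0.006 m and value of joint catch below 0.5 rad and value of joint lever below 0.15 rad and velocity of joint heel_stop between -0.005 and 0.005 m/s), for 0.3 s.
2. the safety catch is flipped over, the lever not yet pulled (value of joint catch above 0.95 rad and value of joint lever below 0.15 rad), for 0.2 s.
3. the lever is pulled to its stop and held by the fingers (value of joint lever above 0.57 rad and contact force between the fingers and lever above 2 N), for 0.3 s.
At the end, for the whole second after the job is handed in: The fingers hold the lever within 0.08 rad of its stop (contact force above 2 N) through the last second; the catch is flipped past 0.95 rad (of 1.2); the heel stop's pointer is within 6 mm of the blue marker's line (all of step 3 and y of heel_pointer in the frame of mark_line between -0.006 and 0.006 m and value of joint catch above 0.95 rad); the arm keeps its last pose, push and grip.
It fails at once if the lever is forced against the closed catch (value of joint lever above 0.2 rad and value of joint catch below 0.7 rad).
It fails at once if the blue marker is shifted along its scale by more than 4 mm (distance of mark_line from where it was at the start of the episode above 0.004 m).
It fails at once if one of the bystanders is pushed more than 25 mm or tipped (distance of any of tin, brush, cream, shoehorn, brown_shoe, sneaker from where it was at the start of the episode above 0.025 m or angle between any of tin, brush, cream, shoehorn, brown_shoe, sneaker's own z axis and vertical above 0.4 rad).
It also fails if it takes over 69 s, if anything falls off the work surface, if the arm or the gripper's body presses on something with over 40 N, if the wrist force passes 120 N, or if a joint passes its speed limit or range.

## Working session

There is one attempt and no reset: what is moved stays moved. The work goes in short steps, Python scripts to look and compute and a shell command to move; the robot and the scene stay as the last step left them, time stands still between calls to the robot, and variables do not carry over. Pictures are saved under pics/ and viewed, at most 10 in all, crops included, and the job is handed in when it is done.

```bash
ls; mkdir -p pics
cat > h.py <<'E'
import numpy as np, cv2
from bench import ctrl
from scipy.spatial.transform import Rotation as R
def get(n):
    d=ctrl.get_image(n); h=d["image"].shape[0]
    f=h/2/np.tan(np.radians(d["fov_y"])/2)
    d["K"]=np.array([[f,0,d["cx"]],[0,f,d["cy"]],[0,0,1.]]); d["D"]=np.array([d["k1"],0,0,0.])
    d["Rm"]=cv2.Rodrigues(np.array(d["rvec"],float))[0]; d["t"]=np.array(d["tvec"],float).ravel()
    d["bgr"]=cv2.cvtColor(d["image"],cv2.COLOR_RGB2BGR); return d
def pts(d,uv,Z=None):
    """world points from pixels by depth, or on plane z=Z"""
    uv=np.array(uv,float).reshape(-1,2)
    s=cv2.undistortPoints(uv[:,None],d["K"],d["D"])[:,0]
    r=np.c_[s,np.ones(len(s))]
    c=-d["Rm"].T@d["t"]; w=r@d["Rm"]
    if Z is None: l=d["depth"][uv[:,1].astype(int),uv[:,0].astype(int)][:,None]
    else: l=((Z-c[2])/w[:,2])[:,None]
    return c+w*l
def proj(d,P):
    return cv2.projectPoints(np.array(P,float).reshape(-1,3),d["rvec"],d["tvec"],d["K"],d["D"])[0][:,0]
def tool(p):
    """world displacement to tool mm"""
    s=ctrl.get_state(); Rm=R.from_rotvec(s["tool_rot"]).as_matrix()
    return (Rm.T@np.array(p))*1000
E
python3 - <<'E'
from h import *
s=ctrl.get_state(); print(s["time"],s["position"],R.from_rotvec(s["tool_rot"]).as_matrix().round(3),s["grip_width"])
for n in("scene","top"):
    d=get(n); cv2.imwrite(f"pics/{n}0.png",d["bgr"]); np.save(n+".npy",d,allow_pickle=True)
    print(n,(-d["Rm"].T@d["t"]).round(3))
E
```

```text
pics
0.0 [ 0.248542   -0.60003058  0.22147281] [[ 0.924  0.383 -0.001]
 [ 0.383 -0.924  0.002]
 [-0.    -0.002 -1.   ]] 0.9999580059225054
scene [1.537 0.408 1.178]
top [0.312 0.031 1.247]
```

View pics/scene0.png

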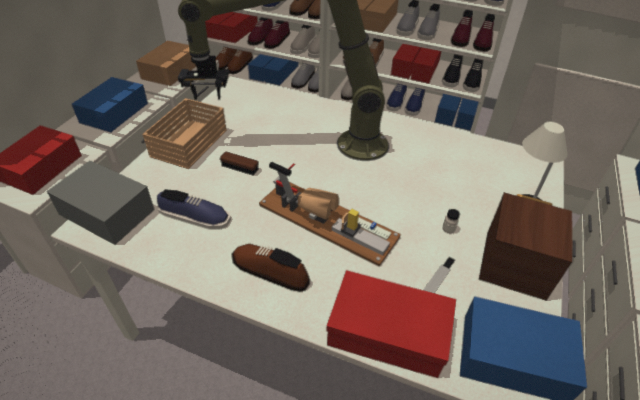

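View pics/top0.png

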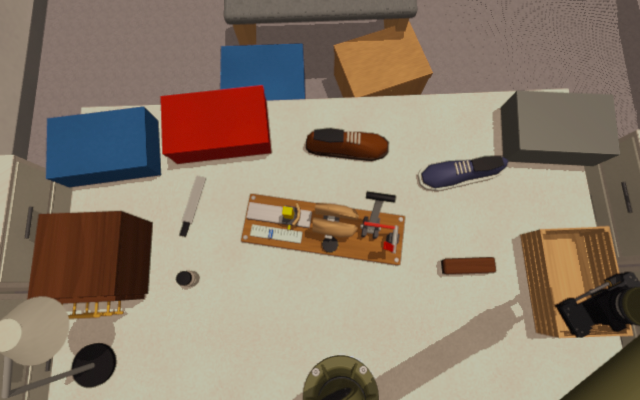

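The scene view shows the stand at about (330,225). In the top view it spans (243,195)–(405,262), with the heel stop at (288,213), the blue marker at (271,234), the catch at (390,240) and the lever handle at (381,196). Picture left is +y. Next I'll crop and measure.

Run:
```python
from h import *
d=np.load("top.npy",allow_pickle=True).item()
c=d["bgr"][180:275,235:415]; cv2.imwrite("pics/crop0.png",cv2.resize(c,None,fx=4.4,fy=4.4,interpolation=cv2.INTER_CUBIC))
hsv=cv2.cvtColor(d["bgr"],cv2.COLOR_BGR2HSV)
P=pts(d,np.indices((400,640))[::-1].reshape(2,-1).T).reshape(400,640,3)
roi=np.zeros((400,640),bool); roi[185:270,240:410]=1
def m(lo,hi): return (cv2.inRange(hsv,lo,hi)>0)&roi
for n,k in dict(yellow=m((22,130,120),(34,255,255)),blue=m((100,110,50),(125,255,255)),red=m((0,190,120),(6,255,255))|m((174,190,120),(180,255,255)),black=m((0,0,0),(180,255,55))).items():
    nn,l,st,ce=cv2.connectedComponentsWithStats(k.astype(np.uint8))
    for i in range(1,nn):
        if st[i,4]>5: print(n,st[i],ce[i].round(1),np.median(P[l==i],0).round(3),P[l==i][:,2].max().round(3))
# board
k=m((5,90,60),(20,255,255))&(P[...,2]<0.035)&(P[...,2]>.008)
cs=max(cv2.findContours(cv2.morphologyEx(k.astype(np.uint8),cv2.MORPH_CLOSE,np.ones((15,15))),0,1)[0],key=cv2.contourArea)
w=pts(d,cs.reshape(-1,2)+0.0,0.02)[:,:2]
r=cv2.minAreaRect((w*1000).astype(np.float32)); print("board",r,cv2.boxPoints(r).round())
print(np.median(P[k],0))
```

```text
yellow [282 206  11  10  94] [287.1 210.6] [0.531 0.134 0.13 ] 1.247
yellow [287 225   4   5  14] [288.5 227. ] [0.498 0.139 0.027] 0.056
blue [271 231   2   6   6] [271.3 233.5] [0.478 0.193 0.044] 0.046
red [364 222  30   7  81] [378.4 225.1] [ 0.482 -0.134  0.105] 0.111
red [383 241  10  11  69] [387.7 246.3] [ 0.415 -0.152  0.142] 0.157
black [367 192  28  10 173] [380.3 196.7] [ 0.537 -0.125  0.242] 0.249
black [283 219   7   4  17] [285.5 220.3] [0.517 0.147 0.057] 0.062
black [364 218   3   3   8] [365.  218.9] [ 0.508 -0.099  0.07 ] 0.079
black [373 234   3   4   6] [373.5 236. ] [ 0.456 -0.125  0.043] 0.051
black [386 234   4   8  20] [387.6 237.5] [ 0.449 -0.166  0.066] 0.09
black [323 237  14  14  77] [327.9 241.9] [0.447 0.02  0.04 ] 1.247
board ((491.5605163574219, 30.140045166015625), (506.6530456542969, 159.0477294921875), 79.09244537353516) [[ 366. -204.]
 [ 522. -234.]
 [ 618.  264.]
 [ 461.  294.]]
[ 0.46248142 -0.0244975   0.02091535]
```

View pics/crop0.png

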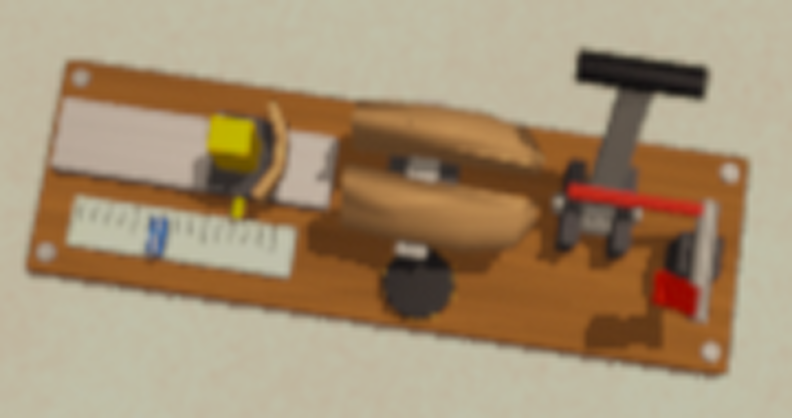

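The crop shows the yellow grip at top-view px ~(287,211), its pointer at ~(288,227), the marker with its white line at ~(271,233.5), the red tab at ~(388,246) and the handle at ~(380,197). The stand is turned about −10.9°. I'll move up and over to a hover above the heel stop, turning −57° on the way.

```bash
python3 -m jog '[[[0,0,-50,0,0,0,87],[0,0,-100,0,0,0,87],[280,-155,-160,0,0,-57,87],[280,-155,-160,0,0,-57,87],[280,-155,-160,0,0,-57,87],[280,-155,-160,0,0,-57,87],[280,-155,-160,0,0,-57,87],[280,-155,-160,0,0,-57,87],[280,-155,-160,0,0,-57,87],[280,-155,-160,0,0,-57,87]]]' 20
python3 - <<'E'
from h import *
s=ctrl.get_state();print(s["time"],s["position"]); print(R.from_rotvec(s["tool_rot"]).as_matrix().round(3)); print(tool(np.array([.535,.145,.30])-s["position"]))
E
```

```text
time: 1.1
position: [0.4518, -0.3451, 0.3834]
tool_rot: [2.404, 2.022, 0.004]
ft_force: [0.6, 0.8, -0.2]
grip_width: 0.999
grip_force: 0.0
1.1 [ 0.45179053 -0.34507232  0.38342136]
[[ 0.171  0.985  0.002]
 [ 0.985 -0.171  0.001]
 [ 0.001  0.002 -1.   ]]
[496.96923137  -2.23212221  84.08575514]
```

```bash
python3 -m jog '[[[250,0,0,0,0,0,87],[250,0,0,0,0,0,87],[250,0,0,0,0,0,87],[250,0,0,0,0,0,87],[250,0,0,0,0,0,87],[495,-2,84,0,0,1,87],[495,-2,84,0,0,1,87],[495,-2,84,0,0,1,87],[495,-2,84,0,0,1,87],[495,-2,84,0,0,1,87]]]'; python3 -m jog '[[[5,0,0,0,0,0,87],[5,0,0,0,0,0,87]]]'
python3 - <<'E'
from h import *
s=ctrl.get_state();print(R.from_rotvec(s["tool_rot"]).as_matrix().round(3))
d=get("wrist"); cv2.imwrite("pics/w1.png",d["bgr"]); np.save("w1.npy",d,allow_pickle=True)
print((-d["Rm"].T@d["t"]).round(3)); print(s["position"])
E
```

```text
time: 2.1
position: [0.535, 0.1287, 0.3005]
tool_rot: [2.435, 1.983, -0.001]
ft_force: [0.5, -0.5, 0.1]
grip_width: 1.001
grip_force: 0.0
time: 2.3
position: [0.5354, 0.134, 0.3004]
tool_rot: [-2.43, -1.989, 0.003]
ft_force: [0.5, -0.8, 0.2]
grip_width: 1.0
grip_force: 0.0
[[ 0.197  0.98  -0.002]
 [ 0.98  -0.197 -0.   ]
 [-0.001 -0.002 -1.   ]]
[0.55  0.2   0.463]
[0.53540389 0.13400993 0.30044254]
```

View pics/w1.png

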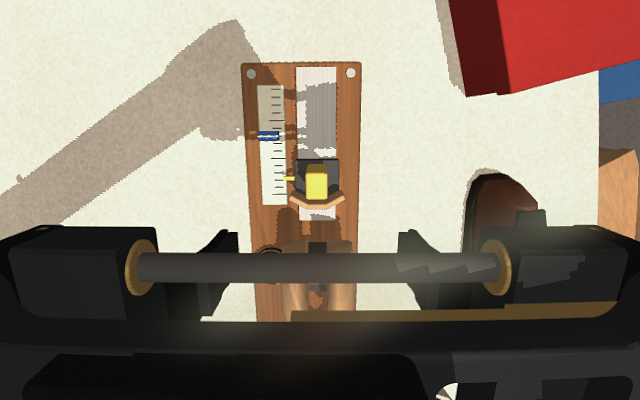

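The wrist view shows the yellow grip top at ~(317,184), the pointer at ~(289,178) and the blue marker at ~(268,135) with a thin white line through it. Next I'll measure these, plus the stand's direction from the board's edges.

```bash
cat > meas.py <<'E'
from h import *
def meas(d):
    hsv=cv2.cvtColor(d["bgr"],cv2.COLOR_BGR2HSV)
    P=pts(d,np.indices((400,640))[::-1].reshape(2,-1).T).reshape(400,640,3)
    y=(cv2.inRange(hsv,(22,100,90),(36,255,255))>0); b=cv2.inRange(hsv,(100,110,40),(125,255,255))>0
    out={}
    t=y&(abs(P[...,2]-.13)<.006)
    p=P[t]; r=cv2.minAreaRect((p[:,:2]*1000).astype(np.float32)); print("grip",r,p[:,2].mean().round(4))
    q=y&(P[...,2]>.035)&(P[...,2]<.054)
    v,u=np.nonzero(q); print("pointer px",u.min(),u.max(),v.min(),v.max(),"z",np.median(P[q][:,2]))
    pt=pts(d,[[u.mean(),v.mean()]],.048)[0]; print("pointer",pt)
    k=b&(abs(P[...,2]-.044)<.006); nn,l,st,ce=cv2.connectedComponentsWithStats(cv2.morphologyEx(k.astype(np.uint8),cv2.MORPH_CLOSE,np.ones((5,5))))
    i=1+st[1:,4].argmax(); x0,y0,w,h,_=st[i]; r=cv2.minAreaRect((pts(d,np.argwhere(l==i)[:,::-1],.044)[:,:2]*1000).astype(np.float32)); print("marker",st[i],r,np.median(P[k][:,2]))
    ml=(l==i)&(hsv[...,1]<90); v,u=np.nonzero(ml)
    m=pts(d,[[u.mean(),v.mean()]],.044)[0] if len(u) else np.r_[np.array(r[0])/1000,.044]; print("line",len(u),m)
    a=np.radians(79.1); ey=np.array([np.cos(a),np.sin(a)])
    print("gap along ey mm",(m-pt)[:2]@ey*1000)
    return P,hsv,pt,m
E
python3 - <<'E'
from meas import *
d=np.load("w1.npy",allow_pickle=True).item(); P,hsv,pt,m=meas(d)
# rail/board edges: board colour mask, left and right edges rows 75..215
bm=(cv2.inRange(hsv,(5,90,40),(20,255,255))>0)&(abs(P[...,2]-.02)<.008)
for side in (0,-1):
    e=[[np.nonzero(bm[v,200:400])[0][side]+200,v] for v in range(85,125)]
    w=pts(d,e,.02)[:,:2]; vx,vy,*_=cv2.fitLine(w.astype(np.float32),cv2.DIST_HUBER,0,.001,.001).ravel(); print("edge angle",np.degrees(np.arctan2(vy,vx)),w.mean(0))
E
```

```text
grip ((534.9890747070312, 135.33380126953125), (28.538742065429688, 23.783655166625977), 78.97586822509766) 0.1301
pointer px 284 294 176 180 z 0.0501107178387154
pointer [0.49813812 0.13666435 0.048     ]
marker [258 132  20   9 177] ((482.4661865234375, 194.88833618164062), (10.199031829833984, 24.89727020263672), 78.46773529052734) 0.04425418230761363
line 41 [0.48230429 0.19553655 0.044     ]
gap along ey mm 54.81596177926619
edge angle 79.328926 [0.45590633 0.24166924]
edge angle 80.29952 [0.60958676 0.21059293]
```

```bash
python3 -m jog '[[[1,0,40,0,0,0,87],[1,0,80,0,0,0,70],[1,0,120,0,0,0,60],[1,0,160,0,0,0,60],[1,0,180,0,0,0,60],[1,0,195,0,0,0,60],[1,0,202,0,0,0,60],[1,0,202,0,0,0,60]]]' 30 && python3 -m jog '[[[0,0,0,0,0,0,10],[0,0,0,0,0,0,10],[0,0,0,0,0,0,10],[0,0,0,0,0,0,10],[0,0,0,0,0,0,10],[0,0,0,0,0,0,10]]]' 30
```

```text
time: 3.15
position: [0.5364, 0.1332, 0.0994]
tool_rot: [2.434, 1.985, -0.001]
ft_force: [0.3, -0.0, 1.2]
grip_width: 0.694
grip_force: 0.0
time: 3.75
position: [0.5336, 0.1351, 0.0995]
tool_rot: [-2.429, -1.988, 0.006]
ft_force: [-7.0, -0.4, 6.6]
grip_width: 0.269
grip_force: 30.0
```

```bash
python3 -m jog '[[[8,0,0,0,0,0,10],[16,0,0,0,0,0,10],[24,0,0,0,0,0,10],[32,0,0,0,0,0,10],[40,0,0,0,0,0,10],[46,0,0,0,0,0,10],[50,0,0,0,0,0,10],[52,0,0,0,0,0,10],[52,0,0,0,0,0,10],[52,0,0,0,0,0,10]]]' 30
python3 - <<'E'
from meas import *
d=get("wrist"); cv2.imwrite("pics/w2.png",d["bgr"][:300,150:470]); np.save("w2.npy",d,allow_pickle=True); meas(d)
E
```

```text
time: 4.75
position: [0.5434, 0.1851, 0.0995]
tool_rot: [-2.43, -1.988, 0.01]
ft_force: [-8.2, -2.0, 7.8]
grip_width: 0.278
grip_force: 30.0
grip ((544.5306396484375, 184.96820068359375), (29.760658264160156, 23.721296310424805), 79.15003204345703) 0.1295
pointer px 256 337 224 301 z 0.05014171966547812
pointer [0.50855942 0.18581131 0.048     ]
marker [213 211  38  16 578] ((483.5288391113281, 196.66477966308594), (11.324211120605469, 26.511844635009766), 78.82097625732422) 0.044075794896584725
line 115 [0.48247333 0.19488475 0.044     ]
gap along ey mm 3.9769839877867024
```

View pics/w2.png

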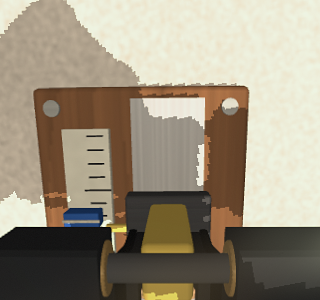

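The view shows the pointer at crop ~(118,229) and the marker's white line at ~(88,222). The pointer is still about 4 mm short, which agrees with the 50.5 mm that the grip has moved against the initial 54.8 mm. I'll move 4 mm more, release, rise and check.

```bash
python3 -m jog '[[[2,0,0,0,0,0,10],[4,0,0,0,0,0,10],[4,0,0,0,0,0,10],[4,0,0,0,0,0,10],[4,0,0,0,0,0,60],[4,0,0,0,0,0,60],[4,0,0,0,0,0,60],[4,0,-40,0,0,0,60],[4,0,-80,0,0,0,60],[4,0,-120,0,0,0,60]]]' 30; python3 -m jog '[[[0,0,-40,0,0,0,60],[-20,0,-80,0,0,0,60],[-40,0,-80,0,0,0,60],[-40,0,-80,0,0,0,60]]]'
python3 - <<'E'
from meas import *
d=get("wrist"); cv2.imwrite("pics/w3.png",cv2.resize(d["bgr"][60:260,200:400],None,fx=3,fy=3)); np.save("w3.npy",d,allow_pickle=True); meas(d)
E
```

```text
time: 5.8
position: [0.5472, 0.1893, 0.2208]
tool_rot: [-2.433, -1.988, -0.0]
ft_force: [0.8, -0.2, 0.1]
grip_width: 0.669
grip_force: 0.0
time: 6.2
position: [0.5405, 0.1473, 0.3008]
tool_rot: [2.435, 1.98, 0.002]
ft_force: [-0.2, -0.5, -0.7]
grip_width: 0.694
grip_force: 0.0
grip ((545.1533813476562, 188.46337890625), (29.016279220581055, 23.114221572875977), 78.32360076904297) 0.1301
pointer px 279 290 145 148 z 0.05055119864765836
pointer [0.50823231 0.19032347 0.048     ]
marker [255 142  21  10 185] ((482.9762878417969, 195.63221740722656), (11.632680892944336, 26.151233673095703), 78.11054992675781) 0.04410951635247434
line 40 [0.48367108 0.19537292 0.044     ]
gap along ey mm 0.31392893191289667
```

View pics/w3.png

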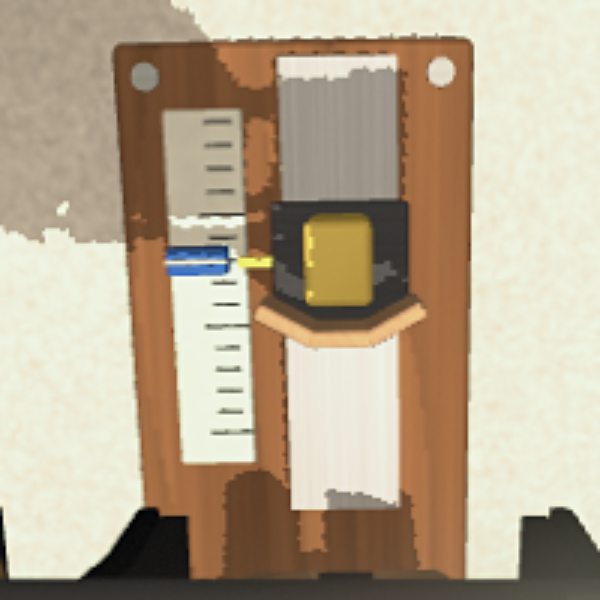

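Pointer and white line are level at crop y ~262 for both, with a gap of 0.3 mm, so the heel stop is released and done. Next I'll look at the catch and lever from the −y side.

```bash
python3 -m jog '[[[0,0,-40,0,0,0,60],[-424,-63,-40,0,0,0,0],[-424,-63,-40,0,0,0,0],[-424,-63,-40,0,0,0,0],[-424,-63,-40,0,0,0,0],[-424,-63,-40,0,0,0,0],[-424,-63,-40,0,0,0,0],[-424,-63,-40,0,0,0,0],[-424,-63,-40,0,0,0,0],[-424,-63,-40,0,0,0,0]]]' 30; python3 -m jog '[[[0,0,0,0,0,0,0],[0,0,0,0,0,0,0],[0,0,0,0,0,0,0]]]'
python3 - <<'E'
from h import *
d=get("wrist"); cv2.imwrite("pics/w4.png",d["bgr"]); np.save("w4.npy",d,allow_pickle=True)
s=ctrl.get_state(); print(R.from_rotvec(s["tool_rot"]).as_matrix().round(3))
O=np.array([.5117,.026]);a=np.radians(79.0);ey=np.array([np.cos(a),np.sin(a)]);ex=np.array([ey[1],-ey[0]])
hsv=cv2.cvtColor(d["bgr"],cv2.COLOR_BGR2HSV)
P=pts(d,np.indices((400,640))[::-1].reshape(2,-1).T).reshape(400,640,3)
S=np.dstack([(P[...,:2]-O)@ex,(P[...,:2]-O)@ey,P[...,2]]); np.save("S4.npy",S)
red=(cv2.inRange(hsv,(0,170,60),(7,255,255))|cv2.inRange(hsv,(173,170,60),(180,255,255)))>0
blk=(hsv[...,2]<70)&(S[...,2]>.2)&(S[...,2]<.27)&(d["depth"]>.15)
for n,k in dict(red=red,blk=blk).items():
    nn,l,st,ce=cv2.connectedComponentsWithStats(k.astype(np.uint8))
    for i in range(1,nn):
        q=S[l==i]
        if st[i,4]>30: print(n,st[i],np.median(q,0).round(3),np.percentile(q,3,0).round(3),np.percentile(q,97,0).round(3))
print("TCP stand",(s["position"][:2]-O)@ex,(s["position"][:2]-O)@ey)
E
```

```text
time: 7.25
position: [0.3912, -0.256, 0.3379]
tool_rot: [-2.435, -1.982, 0.002]
ft_force: [0.3, 0.5, -0.4]
grip_width: 0.023
grip_force: 0.0
time: 7.55
position: [0.3941, -0.2509, 0.3388]
tool_rot: [-2.428, -1.991, -0.0]
ft_force: [0.1, 0.6, -0.6]
grip_width: 0.005
grip_force: 0.0
[[ 0.196  0.981 -0.   ]
 [ 0.981 -0.196  0.001]
 [ 0.    -0.    -1.   ]]
red [367  26  11  82 641] [ 0.003 -0.165  0.106] [-0.001 -0.207  0.096] [ 0.007 -0.121  0.108]
red [309  74  22  38 748] [-0.058 -0.195  0.138] [-0.069 -0.213  0.109] [-0.049 -0.179  0.153]
blk [ 453    0   34   70 1976] [ 0.054 -0.161  0.241] [ 0.048 -0.184  0.231] [ 0.065 -0.138  0.244]
TCP stand -0.06264981287294669 -0.2942618421571418
```

View pics/w4.png

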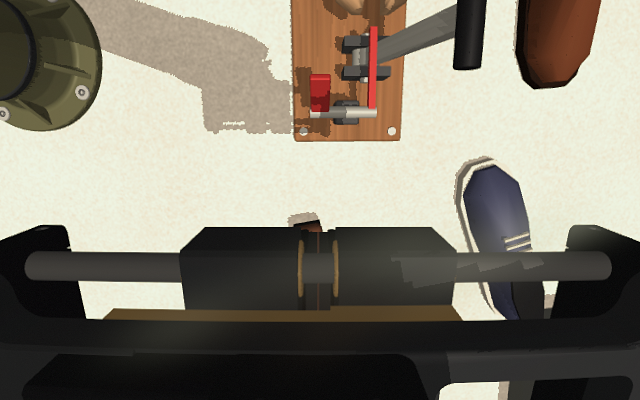

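The wrist view shows the red tab at ~(320,92), the tongue across at ~(372,65), the axle at ~(345,113) and the handle at ~(468,35). With the present yaw the gripper's body would pass about 5 mm from the lever arm, so I'll yaw 90° for the push. I'm checking joint 7 first.

```bash
python3 -c "
from h import *
print(np.round(ctrl.get_state()['joint_positions'],2))"
```

```text
[ 0.87 -0.09 -0.33  1.67 -0.03  1.56  0.34]
```

```bash
python3 -m jog '[[[149,4,0,0,0,-90,0],[149,4,0,0,0,-90,0],[149,4,0,0,0,-90,0],[149,4,0,0,0,-90,0],[149,4,0,0,0,-90,0],[149,4,0,0,0,-90,0],[149,4,0,0,0,-90,0],[149,4,0,0,0,-90,0],[149,4,0,0,0,-90,0],[149,4,0,0,0,-90,0]]]' 30; python3 -m jog '[[[0,0,0,0,0,-4,0],[0,0,0,0,0,-4,0],[0,0,0,0,0,-4,0]]]';  python3 - <<'E'
from h import *
s=ctrl.get_state(); M=R.from_rotvec(s["tool_rot"]).as_matrix();print(M.round(3))
O=np.array([.5117,.026]);a=np.radians(79.0);ey=np.array([np.cos(a),np.sin(a)]);ex=np.array([ey[1],-ey[0]])
print((s["position"][:2]-O)@ex,(s["position"][:2]-O)@ey, "ey in tool",M.T@np.r_[ey,0])
E
```

```text
time: 8.6
position: [0.4269, -0.1059, 0.3395]
tool_rot: [0.411, 3.114, -0.0]
ft_force: [0.4, 0.7, 0.1]
grip_width: 0.004
grip_force: 0.0
time: 8.9
position: [0.4268, -0.1066, 0.3395]
tool_rot: [0.316, 3.126, -0.0]
ft_force: [-0.1, -0.5, -0.5]
grip_width: 0.002
grip_force: 0.0
[[-0.98  0.2   0.  ]
 [ 0.2   0.98 -0.  ]
 [-0.   -0.   -1.  ]]
-0.05805887034716997 -0.14631760773444422 ey in tool [ 9.36901551e-03  9.99956083e-01 -2.30410651e-04]
```

```bash
python3 -m jog '[[[0,0,45,0,0,0,0],[0,0,90,0,0,0,0],[0,0,135,0,0,0,0],[0,0,170,0,0,0,0],[0,0,190,0,0,0,0],[0,0,203,0,0,0,0],[0,0,208,0,0,0,0],[0,0,208,0,0,0,0]]]' && python3 -m jog '[[[0,-10,0,0,0,0,0],[0,-20,0,0,0,0,0],[0,-30,0,0,0,0,0],[0,-40,0,0,0,0,0],[0,-48,0,0,0,0,0],[0,-56,0,0,0,0,0],[0,-63,0,0,0,0,0],[0,-68,0,0,0,0,0],[0,-71,0,0,0,0,0],[0,-71,0,0,0,0,0]]]'
```

```text
time: 9.7
position: [0.4269, -0.1075, 0.1316]
tool_rot: [0.316, 3.125, 0.0]
ft_force: [0.2, -0.3, 0.1]
grip_width: 0.006
grip_force: 0.0
time: 10.7
position: [0.4118, -0.1777, 0.1311]
tool_rot: [-0.317, -3.124, 0.0]
ft_force: [-0.2, 0.0, -0.1]
grip_width: 0.007
grip_force: 0.2
```

```bash
python3 -m jog '[[[0,-2,0,0,0,0,0],[0,-4,0,0,0,0,0],[0,-6,0,0,0,0,0],[0,-6,0,0,0,0,0]]]'; python3 -m jog '[[[0,-2,0,0,0,0,0],[0,-4,0,0,0,0,0],[0,-6,0,0,0,0,0],[0,-6,0,0,0,0,0]]]'
```

```text
time: 11.1
position: [0.4111, -0.1824, 0.1313]
tool_rot: [-0.316, -3.125, -0.002]
ft_force: [0.6, 3.4, -0.0]
grip_width: 0.002
grip_force: 1.8
time: 11.5
position: [0.4109, -0.183, 0.1312]
tool_rot: [-0.311, -3.125, -0.013]
ft_force: [2.4, 16.3, 2.3]
grip_width: 0.005
grip_force: 7.3
```

The stop is felt at 16 N. I'll back off, rise, yaw back and look.

```bash
python3 -m jog '[[[0,8,0,0,0,0,0],[0,12,-10,0,0,0,0],[0,12,-60,0,0,0,0],[0,12,-110,0,0,0,0],[0,12,-160,0,0,0,0],[0,12,-208,0,0,0,0]]]'; python3 -m jog '[[[0,-84,0,0,0,94,60],[0,-84,0,0,0,94,60],[0,-84,0,0,0,94,60],[0,-84,0,0,0,94,60],[0,-84,0,0,0,94,60],[0,-84,0,0,0,94,60],[0,-84,0,0,0,94,60],[0,-84,0,0,0,94,60],[0,-84,0,0,0,94,60],[0,-84,0,0,0,94,60]]]';  python3 -m jog '[[[0,0,0,0,0,7,60],[0,0,0,0,0,7,60],[0,0,0,0,0,7,60]]]'
python3 - <<'E'
from h import *
d=get("wrist"); cv2.imwrite("pics/w5.png",d["bgr"][:200,200:520]); np.save("w5.npy",d,allow_pickle=True)
s=ctrl.get_state(); M=R.from_rotvec(s["tool_rot"]).as_matrix();print(M.round(3),s["position"])
O=np.array([.5117,.026]);a=np.radians(79.0);ey=np.array([np.cos(a),np.sin(a)]);ex=np.array([ey[1],-ey[0]])
hsv=cv2.cvtColor(d["bgr"],cv2.COLOR_BGR2HSV)
P=pts(d,np.indices((400,640))[::-1].reshape(2,-1).T).reshape(400,640,3)
S=np.dstack([(P[...,:2]-O)@ex,(P[...,:2]-O)@ey,P[...,2]])
red=(cv2.inRange(hsv,(0,170,60),(7,255,255))|cv2.inRange(hsv,(173,170,60),(180,255,255)))>0
blk=(hsv[...,2]<70)&(S[...,2]>.2)&(S[...,2]<.27)&(d["depth"]>.15)
for n,k in dict(red=red,blk=blk).items():
    nn,l,st,ce=cv2.connectedComponentsWithStats(k.astype(np.uint8))
    for i in range(1,nn):
        q=S[l==i]
        if st[i,4]>30: print(n,st[i],np.median(q,0).round(3),np.percentile(q,3,0).round(3),np.percentile(q,97,0).round(3))
p=(s["position"][:2]-O); print("TCP stand",p@ex,p@ey)
g=O+.0565*ex-.170*ey; print("to lever grip, tool mm", M.T@(np.r_[g,.212]-s["position"])*1000)
E
```

```text
time: 12.1
position: [0.4118, -0.1785, 0.3429]
tool_rot: [0.319, 3.123, -0.005]
ft_force: [1.4, -0.0, -0.9]
grip_width: 0.006
grip_force: 0.0
time: 13.1
position: [0.3949, -0.2609, 0.3405]
tool_rot: [2.369, 2.061, -0.002]
ft_force: [0.2, 0.3, 0.4]
grip_width: 0.679
grip_force: 0.0
time: 13.4
position: [0.3952, -0.2603, 0.3401]
tool_rot: [2.481, 1.925, -0.001]
ft_force: [0.9, 0.1, -0.2]
grip_width: 0.69
grip_force: 0.0
[[ 0.249  0.969  0.   ]
 [ 0.969 -0.249 -0.001]
 [-0.001  0.001 -1.   ]] [ 0.39529924 -0.26011663  0.33998613]
red [362  51  20  53 549] [ 0.002 -0.194  0.165] [-0.001 -0.216  0.112] [ 0.007 -0.177  0.191]
red [304 104  21  34 627] [-0.059 -0.236  0.138] [-0.069 -0.251  0.111] [-0.048 -0.217  0.153]
blk [ 441    0   31   51 1409] [ 0.055 -0.169  0.241] [ 0.048 -0.185  0.23 ] [ 0.066 -0.153  0.244]
TCP stand -0.05966852823791443 -0.3030701696129812
to lever grip, tool mm [139.85926063 107.99869732 127.90197678]
```

View pics/w5.png

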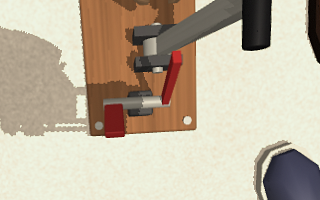

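The crop shows the red tab fully over at ~(115,120): its tip is at y −0.251 and z 0.153. The tongue is swung up at ~(172,80), to z ~0.19. The lever is at rest with its handle at ~(255,25). I'll grip the handle on its +y half, clear of the arm and tongue.

```bash
python3 -m jog '[[[188,105,0,0,0,-3,60],[188,105,0,0,0,-3,60],[188,105,0,0,0,-3,60],[188,105,0,0,0,-3,60],[188,105,0,0,0,-3,60],[188,105,40,0,0,-3,60],[188,105,80,0,0,-3,60],[188,105,110,0,0,-3,60],[188,105,128,0,0,-3,60],[188,105,128,0,0,-3,60]]]' 40; python3 -m jog '[[[0,0,0,0,0,0,60],[0,0,0,0,0,0,60]]]';python3 - <<'E'
from h import *
s=ctrl.get_state(); M=R.from_rotvec(s["tool_rot"]).as_matrix()
O=np.array([.5117,.026]);a=np.radians(79.0);ey=np.array([np.cos(a),np.sin(a)]);ex=np.array([ey[1],-ey[0]])
p=(s["position"][:2]-O); print("TCP stand",p@ex,p@ey,s["position"],M.round(3))
E
```

```text
time: 14.45
position: [0.5423, -0.1039, 0.2085]
tool_rot: [-2.428, -1.987, 0.006]
ft_force: [-0.5, 0.2, 1.1]
grip_width: 0.691
grip_force: 0.0
time: 14.65
position: [0.5453, -0.104, 0.2132]
tool_rot: [2.43, 1.987, 0.002]
ft_force: [0.4, -0.4, -0.6]
grip_width: 0.686
grip_force: 0.0
TCP stand 0.05777944157021046 -0.12119610984442561 [ 0.54529256 -0.10399423  0.21319218] [[ 0.199  0.98   0.003]
 [ 0.98  -0.199 -0.001]
 [-0.     0.003 -1.   ]]
```

```bash
python3 -m jog '[[[0,0,0,0,0,0,5],[0,0,0,0,0,0,5],[0,0,0,0,0,0,5],[0,0,0,0,0,0,5],[0,0,0,0,0,0,5]]]' 40 && python3 -m jog '[[[0,-8,-2,0,0,0,5],[0,-18,-5,0,0,0,5],[0,-30,-7,0,0,0,5],[0,-42,-8,0,0,0,5],[0,-54,-9,0,0,0,5],[0,-66,-8,0,0,0,5],[0,-78,-7,0,0,0,5],[0,-90,-5,0,0,0,5],[0,-100,-3,0,0,0,5],[0,-100,-3,0,0,0,5]]]'
```

```text
time: 15.15
position: [0.5443, -0.1038, 0.2115]
tool_rot: [2.433, 1.988, -0.0]
ft_force: [-0.1, -1.0, -0.9]
grip_width: 0.32
grip_force: 0.0
time: 16.15
position: [0.4514, -0.0854, 0.2192]
tool_rot: [2.422, 1.978, 0.014]
ft_force: [9.0, -2.8, 9.4]
grip_width: 0.241
grip_force: 40.0
```

```bash
python3 -m jog '[[[0,-7,2,0,0,0,5],[0,-13,4,0,0,0,5],[0,-18,5,0,0,0,5],[0,-20,6,0,0,0,5],[0,-20,6,0,0,0,5],[0,-20,6,0,0,0,5]]]'; python3 -m jog '[[[0,-3,0,0,0,0,5],[0,-6,0,0,0,0,5],[0,-6,0,0,0,0,5],[0,-6,0,0,0,0,5]]]'
python3 - <<'E'
from h import *
s=ctrl.get_state()
O=np.array([.5117,.026]);a=np.radians(79.0);ey=np.array([np.cos(a),np.sin(a)]);ex=np.array([ey[1],-ey[0]])
p=(s["position"][:2]-O); print("TCP stand",p@ex,p@ey,s["position"],np.round(s["joint_positions"],2))
E
```

```text
time: 16.75
position: [0.433, -0.0816, 0.2137]
tool_rot: [2.421, 1.978, 0.015]
ft_force: [8.3, -3.5, 13.0]
grip_width: 0.242
grip_force: 40.0
time: 17.15
position: [0.4265, -0.0803, 0.212]
tool_rot: [2.423, 1.979, 0.014]
ft_force: [10.5, -4.1, 3.5]
grip_width: 0.242
grip_force: 40.0
TCP stand -0.0633516080141732 -0.1205705379384868 [ 0.4265064  -0.08026726  0.21195271] [ 0.66 -0.15 -0.49  1.96 -0.07  1.29 -0.  ]
```

```bash
python3 -m jog '[[[0,-3,0,0,0,0,5],[0,-5,0,0,0,0,5],[0,-5,0,0,0,0,5],[0,-5,0,0,0,0,5]]]';  python3 - <<'E'
from meas import *
d=get("top"); S=cv2.resize(d["bgr"][170:290,230:420],None,fx=4,fy=4); cv2.imwrite("pics/t6.png",S)
E
```

```text
time: 17.55
position: [0.4254, -0.0801, 0.2118]
tool_rot: [2.418, 1.975, 0.023]
ft_force: [23.7, -5.9, -6.8]
grip_width: 0.24
grip_force: 40.0
```

View pics/t6.png

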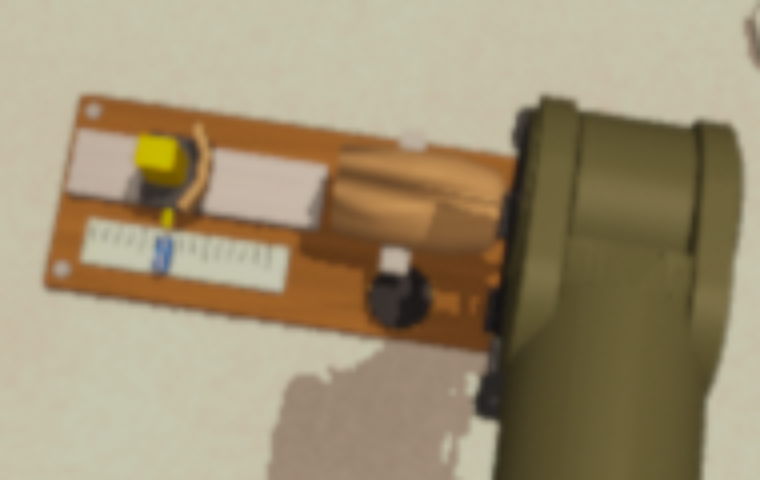

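At the stop, the force rose from 10 to 24 N with only 1 mm of movement. The picture shows the toe form closed, the pointer (167,218) level with the marker line (163,255) along the stand's x, and the tin still standing at (397,297).

```bash
python3 -m jog '[[[0,0,0,0,0,0,5],[0,0,0,0,0,0,5],[0,0,0,0,0,0,5],[0,0,0,0,0,0,5]]]'; python3 -c "
from bench import ctrl
print(ctrl.close_job())"
```

```text
time: 18.0
position: [0.4254, -0.08, 0.2118]
tool_rot: [2.418, 1.975, 0.023]
ft_force: [24.2, -6.4, -6.9]
grip_width: 0.244
grip_force: 40.0
the job is handed in; nothing more can be done
None
```

I handed the job in at 18 s: the heel stop measured 0.3 mm from the marker line, the catch is flipped fully over, and the fingers are holding the lever at its stop with a 40 N grip; no verdict came back.

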